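# Refit the burner cap and control knob of a gas hob and hold the knob pressed

## Robot

A 6-joint arm with a two-finger parallel gripper is mounted at the origin on a cart in front of the work surface, level with it; the furniture and walls round the work are solid. World frame = base frame: x ahead of the robot, y to its left, z up, the work surface at z = 0. Lengths are in m, angles in rad, forces in N, time in s.
With the tool pointing down it reaches from about 0.325 to 0.775 m from the base axis. Payload 5.5 kg.
Tool frame: the origin (TCP) lies on the centre line of the jaws, within the pads' length; the fingertips stand 19 mm ahead of it and the grasp point (between the pads) is the TCP; z points along the fingers, y is the line along which they close (so a half turn about z gives the same grasp; the last joint's range is limited). The gripper opens to 85 mm and grips with 20 to 120 N. Pads are 22 mm wide; open, the fingers measure 114 mm over their backs; the gripper's body (76 mm by 85 mm) begins 54 mm behind the grasp point. The pads swing forward as they close: fully open they stand 13 mm farther back than shut.
Start: joints at [-1.402, 0.091, 1.231, -0, 1.82, -0.057], TCP at [0.134, -0.585, 0.25] pointing down, gripper open.
Joint ranges: [-2.87, 2.87], [-0.86, 2.18], [0.17, 2.46], [-1.51, 4.65], [0.06, 2.69], [-2.65, 2.65]. Speed limits (rad/s): [2.57, 2.57, 3.01, 3.14, 3.14, 3.14].

## Interface

Orientations are given as a 3x3 rotation matrix whose columns are the frame's x, y, z axes.
In Python, from plant import bot gives the robot as it stands.
- The arm moves only by the tool move_arm, never from a script. Its argument "steps" is a list of rows, each an object with "claw": the opening, from -1 (shut) to 1 (fully open); "xyz": the shift along the world's x, y, z scaled (see below), a list of three; "turn": the turn about the world's z scaled (see below). A call has exactly 10 rows; each row is the pose to reach, as a shift and turn from the pose commanded when the call began; what a row does not reach only later rows make up. The controller multiplies each number of a shift by 0.15 m and each number of a turn by 120 degrees. A row lasts 1/12 s, in which the tool goes at most 41.7 mm and 7.16 degrees, less where a joint would pass 70% of its speed; a pose out of reach is approached as far as the arm can. A call with a number of a shift or a turn outside -1 to 1 is refused whole. A call with a gripper value outside its range is refused whole. The fingers move at their own pace and stop on an object; the grip force is fixed at half the most. Time passes only in rows, so rows that repeat a pose let the fingers close, or fill a call up. It gives the time, the measured TCP pose, the force, the opening and the grip force at its end, in the units of the state.
- bot.sense(): the state, without advancing time (a new reading comes with each control period).
- bot.capture(name): name is "scene" or "top" or "wrist"; returns (picture, depth): 384x512x3 uint8, red, green, blue; 384x512 float32, m along the optical axis (not along the pixel's ray), 0 where there is no reading.
- bot.camera_params(name): a dict with "K" (3x3 intrinsics, pixels), "view" (4x4, takes a point from world to camera coordinates). Camera axes: x right, y up, looking along -z (the intrinsics and any distortion apply to the point x, -y, -z); pixel columns grow to the right and rows downward; lengths in m; the calibration is good to about 2 mm. A picture is of the moment at which its call begins: read the wrist's pose just before it. camera_params takes no time and is no camera call; for the wrist camera it gives the pose at the moment of the call.
- bot.finish_job(): hands the job in; it is judged then, once.
The state is a dict: "time_s": time; "q": joint angles; "qd": joint speeds; "joint_efforts": joint torques, N m; "ee_pos": TCP position; "eef_rot": TCP orientation; "contact_force": force on the tool from outside, world axes, zero at the start; "moment": the same for the moment, N m; "opening": finger opening in m; "grip_force": force on a finger pad.
Only numpy, scipy, OpenCV 4.12 (cv2) and the standard library are available. Lean on these libraries where they do the work, as an engineer would, in place of code of your own. Each camera call takes 0.05 s, during which the arm holds its last target. There are 200 camera calls.

## Task

The small gas hob has been cleaned and its two loose parts lie in the steel tray. First seat the burner cap on the burner, flat, with its spigot in the burner's mouth, and let go of it; then turn the knob so that its D-socket matches the D-shaft, push it fully onto the shaft and press it down against the valve spring as far as it goes, as for trying the spark. The program finishes while the gripper is still holding the knob pressed fully down, with the cap still seated; do not press the shaft in before the cap is on, and leave the timer and the salt shaker where they stand.

Things in the scene. Friction and masses are not known exactly. Their poses are not given: they have to be found in the camera images.
- hob: steel table-top gas hob with black top plate (72 mm high), 260 (x) x 320 (y) mm, does not move; place and yaw vary. Origin under its centre on the worktop; x points from its front to its back edge, z up. Burner at (15, 55) mm, knob shaft at (-85, -105) mm. Black pan support round the burner: square frame 141 mm wide, 13 mm high; at its corners 42 mm high legs with four fingers.
- burner_mouth (a point): centre of the burner crown's upper face, 94 mm above the worktop; axes as the hob's. The crown is a ring 44 mm in diameter; its round mouth, 26 mm wide, 9 mm deep, takes the cap's spigot. The pan support's fingers (6 mm wide, tops 20 mm above this point) point inward on the diagonals and end 42 mm from the axis: a gripper that closes along the hob's x or y passes between them.
- burner_cap: black round burner cap, 20.5 mm high, about 120 g: disc 50 mm in diameter, straight edge 8 to 18 mm above the origin, top slightly domed, over an aluminium spigot 22 mm in diameter, 7 mm long, tapered at the foot. Origin at the centre of the spigot's underside, z up. Lies upright in the tray; seated, its origin is 7 mm below burner_mouth.
- knob: black cooker knob, 35 mm high, 90 g: foot 41 mm wide, 19 mm high, on it a grip bar 36 (x) x 14 (y) mm, 19 to 35 mm up. Origin at its underside's centre, x to its pointer (bar end with the white line), z up. D-socket below: 13.2 mm wide, 15 mm deep, flat on the +x (pointer) side 2.1 mm off the axis; fits one way round only, within 15 degrees. Upright in the tray, turned up to 70 degrees from its x.
- shaft_tip (a point): centre of the top end of the upright brass D-shaft, 94 mm above the worktop when not pressed. Shaft 12 mm in diameter, flat 1.5 mm off the axis, top edge bevelled; it cannot turn, only go down. The point's x axis (the hob's x) points to the flat's side, towards the white off mark; z up. Knob fully on: its underside is 15 mm below this point.
- valve_stem (a joint): how far the sprung shaft is pressed down: 0 free, 0.005 m at its stop. The spring takes 4 N to start and 8 N at the stop and pushes it back up.
- off_mark (a point): white round mark 7 mm in diameter printed on the hob's top plate, 34 mm from the shaft's axis on its +x side: the knob's pointer looks to it when it fits the shaft.
- steel_tray: steel tray 215 (x) x 325 (y) x 35 mm that stays put; its floor is 2 mm above the worktop, its walls 34 mm high, inside 170 x 280 mm. Origin under its centre. The cap and the knob lie in its two halves (+y, -y), either way round, at least 85 mm apart.
- kitchen_timer: white round wind-up timer with a red knob, 62 mm in diameter, 44 mm high; leave it
- salt: white salt shaker, 43 mm in diameter, 73 mm high; leave it
Things that resemble listed ones, but are neither listed nor needed, are in the scene too. Of the things that look like the burner_cap, the smaller one is meant.

How it is judged:
On the way:
1. the burner cap is seated on the burner and let go, before the knob is on the shaft (z of burner_cap in the frame of burner_mouth below -0.005 m and horizontal distance between burner_cap and burner_mouth below 0.004 m and angle between burner_cap's own z axis and vertical below 0.08 rad and contact force between the fingers and burner_cap below 0.1 N and linear speed of burner_cap below 0.02 m/s and horizontal distance between knob and shaft_tip above 0.03 m), for 0.2 s.
At the end, for the whole second after the job is handed in: Cap seated: 5 mm or more into the mouth, within 4 mm of its axis, level to 0.08 rad, untouched. Knob on the shaft 13 mm or more, within 3 mm of its axis, turn within 0.3 rad, tilt under 0.12 rad, still. Fingers on the knob (over 1 N) hold the shaft down by over 3.8 of 5 mm (z of burner_cap in the frame of burner_mouth below -0.005 m and horizontal distance between burner_cap and burner_mouth below 0.004 m and angle between burner_cap's own z axis and vertical below 0.08 rad and contact force between the fingers and burner_cap below 0.1 N and z of knob in the frame of shaft_tip below -0.013 m and horizontal distance between knob and shaft_tip below 0.003 m and angle between the x axis of knob and the x axis of shaft_tip, either way round below 0.3 rad and angle between knob's own z axis and vertical below 0.12 rad and value of joint valve_stem above 0.0038 m and contact force between the fingers and knob above 1 N and linear speed of knob below 0.02 m/s); the arm keeps its last pose, push and grip.
It fails at once if the shaft is pressed in while the cap is not on the burner (value of joint valve_stem above 0.0025 m and (z of burner_cap in the frame of burner_mouth above -0.003 m or horizontal distance between burner_cap and burner_mouth above 0.008 m)).
It fails at once if the timer is knocked away (distance of kitchen_timer from where it was at the start of the episode above 0.03 m).
It fails at once if the salt shaker is knocked away (distance of salt from where it was at the start of the episode above 0.03 m).
It also fails if it takes over 54 s, if anything falls off the work surface, if the arm or the gripper's body presses on something with over 40 N, if the wrist force passes 120 N, or if a joint passes its speed limit or range.

## Working session

There is one attempt and no reset: what is moved stays moved. The work goes in short steps, Python scripts to look and compute and a tool call to move; the robot and the scene stay as the last step left them, time stands still between calls to the robot, and variables do not carry over. Pictures are saved under pics/ and viewed, at most 10 in all, crops included, and the job is handed in when it is done.

Besides the shell and the picture viewer there is one more tool, called after "Call:" as name([rows], argument=value, ...), one row to a line, values as JSON. move_arm: Moves the arm, as the interface text tells. Shifts and turns lie within -1 to 1; 1 stands for 0.15 m of shift or 120 degrees of turn. Its arguments: {"type":"object","properties":{"steps":{"type":"array"}},"required":["steps"]}

```bash
mkdir -p pics; ls
python3 - <<'E'
from plant import bot
import cv2,numpy as np,pickle
d={}
for n in ["scene","top"]:
    im,z=bot.capture(n); p=bot.camera_params(n); d[n]=(im,z,p)
    print(n,p["K"].tolist() if hasattr(p["K"],'tolist') else p["K"],np.round(np.array(p["view"]),3).tolist(), [k for k in p])
    cv2.imwrite(f"pics/{n}.png",im[:,:,::-1])
pickle.dump(d,open("d.pkl","wb"))
a=np.vstack([d["scene"][0],d["top"][0]])
s=bot.sense(); print(s["ee_pos"],s["time_s"],s["opening"])
E
```

```text
pics
scene [[415.71239289353446, 0.0, 256.55483669598954], [0.0, 415.71239289353446, 184.7509791190389], [0.0, 0.0, 1.0]] [[-0.509, -0.861, -0.016, 0.197], [0.558, -0.344, 0.755, -0.364], [-0.655, 0.375, 0.656, -0.997], [0.0, 0.0, 0.0, 1.0]] ['K', 'view']
top [[479.1984512806562, 0.0, 255.87482057797794], [0.0, 479.1984512806562, 191.90558656272088], [0.0, 0.0, 1.0]] [[-0.015, -1.0, -0.012, -0.045], [0.983, -0.017, 0.183, -0.495], [-0.183, -0.009, 0.983, -1.505], [0.0, 0.0, 0.0, 1.0]] ['K', 'view']
[ 0.13429339 -0.58454451  0.24923087] 0.1 0.08518567882480124
```

View pics/top.png

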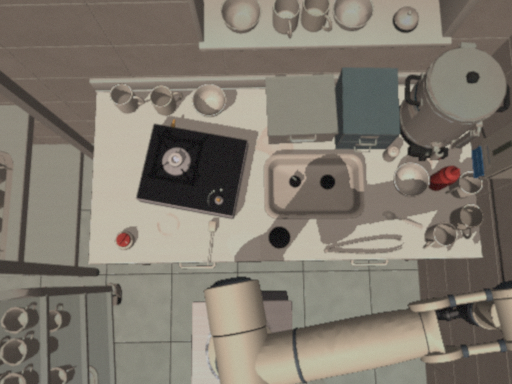

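View pics/scene.png

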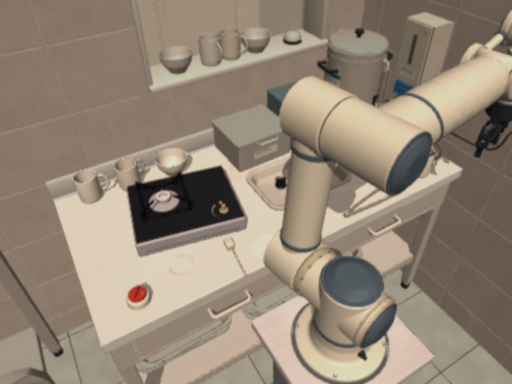

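The top view shows the hob at about (195,168) and the tray at (315,183), with two dark parts in it at (295,180) and (327,182). A third black disc stands on the worktop at (279,237), the timer is at (124,240) and the salt is probably near (393,153). In the scene view the shaft is at (222,208) and the burner at (163,200). Next I'll enlarge the area round the tray.

```bash
cat > h.py <<'E'
import numpy as np,cv2
from plant import bot
def ray(p,uv):
    K=np.array(p["K"]);V=np.array(p["view"]);R=V[:3,:3];c=-R.T@V[:3,3]
    a=np.linalg.inv(K)@[uv[0],uv[1],1]
    return c,R.T@np.array([a[0],-a[1],-a[2]])
def onplane(p,uv,z):
    c,d=ray(p,uv); return c+d*(z-c[2])/d[2]
def point(p,uv,depth):
    c,d=ray(p,uv); return c+d*depth
def proj(p,X):
    V=np.array(p["view"]);x=V[:3,:3]@X+V[:3,3]; k=np.array(p["K"])@[x[0],-x[1],-x[2]]; return k[:2]/k[2]
def tri(rays):
    A=0;b=0
    for c,d in rays:
        d=d/np.linalg.norm(d);P=np.eye(3)-np.outer(d,d);A=A+P;b=b+P@c
    return np.linalg.solve(A,b)
def cloud(p,z):
    K=np.array(p["K"]);V=np.array(p["view"])
    v,u=np.mgrid[:z.shape[0],:z.shape[1]]
    C=np.stack([(u-K[0,2])/K[0,0]*z,-(v-K[1,2])/K[1,1]*z,-z],-1)
    return (C-V[:3,3])@V[:3,:3]
E
python3 - <<'E'
from h import *
import pickle
d=pickle.load(open("d.pkl","rb"));im,z,p=d["top"]
a=cv2.resize(im[140:255,255:375],None,fx=5,fy=5,interpolation=cv2.INTER_CUBIC)
cv2.imwrite("pics/c1.png",a[:,:,::-1])
W=cloud(p,z)
for uv in [(295,180),(327,182),(279,237),(315,200),(219,200),(176,160),(124,240),(393,153),(230,150)]:
    print(uv,np.round(W[uv[1],uv[0]],3),z[uv[1],uv[0]])
E
```

```text
(295, 180) [ 0.532 -0.18   0.042] 1.5600029
(327, 182) [ 0.527 -0.287  0.023] 1.576856
(279, 237) [ 0.349 -0.125  0.025] 1.5433851
(315, 200) [ 0.471 -0.247  0.005] 1.583907
(219, 200) [0.464 0.064 0.078] 1.5137277
(176, 160) [0.594 0.201 0.087] 1.5304276
(124, 240) [0.346 0.372 0.037] 1.5354421
(393, 153) [ 0.609 -0.496  0.07 ] 1.5436285
(230, 150) [0.627 0.028 0.078] 1.5435765
```

View pics/c1.png

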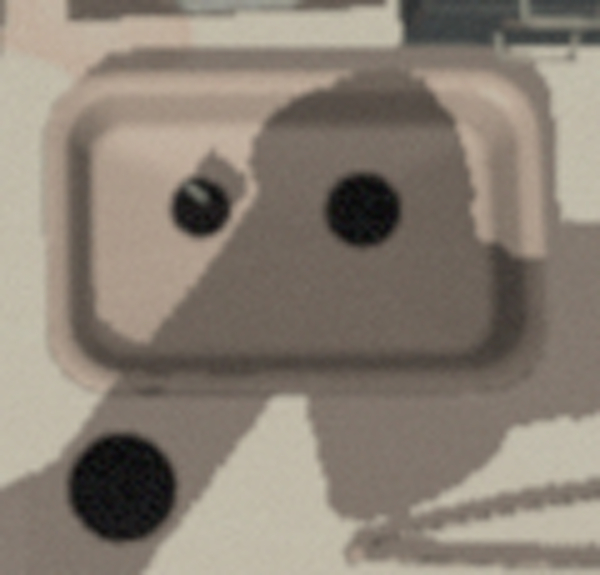

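Three black discs could be the cap. (327,182) is about 15 px, or 49 mm, wide and lies in the tray with its top near z = 0.023, so it is the cap. (279,237) is about 71 mm wide and stands on the worktop, so it is the larger lookalike. (295,180) has a white line and is the knob. I'll move over the tray next for a closer look.

Call:
move_arm([
  {"claw": 1,"xyz": [0.15,0.2,0],"turn": 0},
  {"claw": 1,"xyz": [0.35,0.4,0],"turn": 0},
  {"claw": 1,"xyz": [0.55,0.6,0],"turn": 0},
  {"claw": 1,"xyz": [0.75,0.8,0],"turn": 0},
  {"claw": 1,"xyz": [0.9,0.95,0],"turn": 0},
  {"claw": 1,"xyz": [1,1,0],"turn": 0},
  {"claw": 1,"xyz": [1,1,0],"turn": 0},
  {"claw": 1,"xyz": [1,1,0],"turn": 0},
  {"claw": 1,"xyz": [1,1,0],"turn": 0},
  {"claw": 1,"xyz": [1,1,0],"turn": 0},
])

```text
time_s: 0.93
ee_pos: [0.2834, -0.4355, 0.2499]
eef_rot: [[0.975, 0.222, -0.001], [0.222, -0.975, 0.0], [-0.001, -0.0, -1.0]]
contact_force: [0.4, 0.3, 0.5]
opening: 0.0855
grip_force: 0.0
```

Call:
move_arm([
  {"claw": 1,"xyz": [0.15,0.2,0],"turn": 0},
  {"claw": 1,"xyz": [0.35,0.4,0],"turn": 0},
  {"claw": 1,"xyz": [0.55,0.6,0],"turn": 0},
  {"claw": 1,"xyz": [0.75,0.8,0],"turn": 0},
  {"claw": 1,"xyz": [0.9,0.95,0],"turn": 0},
  {"claw": 1,"xyz": [1,1,0],"turn": 0},
  {"claw": 1,"xyz": [1,1,0],"turn": 0},
  {"claw": 1,"xyz": [1,1,0],"turn": 0},
  {"claw": 1,"xyz": [1,1,0],"turn": 0},
  {"claw": 1,"xyz": [1,1,0],"turn": 0},
])

```text
time_s: 1.77
ee_pos: [0.4333, -0.286, 0.2502]
eef_rot: [[0.975, 0.222, -0.001], [0.222, -0.975, -0.0], [-0.001, -0.0, -1.0]]
contact_force: [-0.7, -0.2, 1.1]
opening: 0.0854
grip_force: 0.0
```

Run:
```python
from h import *
import pickle
s=bot.sense();p=bot.camera_params("wrist");im,z=bot.capture("wrist")
pickle.dump((s,p,im,z),open("w1.pkl","wb"))
cv2.imwrite("pics/w1.png",im[:,:,::-1])
print(s["ee_pos"],np.round(s["eef_rot"],3).tolist(),s["q"],np.array(p["K"])[0],s["contact_force"])
c,d=ray(p,(256,192));print(c,d)
# hob yaw from top cam dark mask on top plate
d=pickle.load(open("d.pkl","rb"));im,z,p=d["top"];W=cloud(p,z)
m=((im.max(-1)<60)&(W[...,2]>0.06)&(W[...,2]<0.1)&(abs(W[...,0]-.57)<.2)&(abs(W[...,1]-.14)<.2)).astype(np.uint8)
m=cv2.morphologyEx(m,cv2.MORPH_CLOSE,np.ones((9,9)))
cs=max(cv2.findContours(m,0,2)[0],key=cv2.contourArea)[:,0]
X=np.array([onplane(p,u,0.072)[:2] for u in cs]).astype(np.float32)
print(cv2.minAreaRect(X))
```

```text
[ 0.43332172 -0.2860261   0.25017383] [[0.975, 0.222, -0.001], [0.222, -0.975, -0.0], [-0.001, -0.0, -1.0]] [-6.48723894e-01 -1.26036925e-01  1.44552052e+00 -3.89827426e-04
  1.82245758e+00  6.98506977e-01] [321.20789902   0.         253.76368629] [-0.67503479 -0.21900003  1.0672424 ]
[ 0.51432726 -0.26707143  0.37492987] [-0.32027258 -0.08035607 -0.94399988]
((0.5692511200904846, 0.15064921975135803), (0.3078914284706116, 0.24779658019542694), 78.42835998535156)
```

View pics/w1.png

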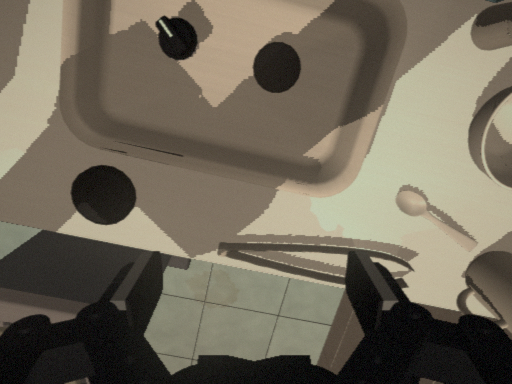

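The wrist view shows the cap at (277,67), the knob at (178,40) with its white pointer line near (164,26), and the lookalike at (103,195). I'll triangulate the cap and knob with the top view.

```bash
cat >> h.py <<'E'
def blob(im,uv,r,th=45):
    m=(im.max(-1)<th).astype(np.uint8)
    k=np.zeros_like(m);cv2.circle(k,(int(uv[0]),int(uv[1])),r,1,-1);m*=k
    c=max(cv2.findContours(m,0,1)[0],key=cv2.contourArea)
    return cv2.fitEllipse(cv2.convexHull(c)),cv2.contourArea(c)
E
python3 - <<'E'
from h import *
import pickle
im2,z2,p2=pickle.load(open("d.pkl","rb"))["top"]
s,p,im,z=pickle.load(open("w1.pkl","rb"))
for n,a,b,h in [("cap",(277,67),(327,182),.020),("knob",(178,40),(295,181),.021)]:
    e,A=blob(im,a,36);e2,A2=blob(im2,b,14)
    print(n,e,e2)
    T=tri([ray(p,e[0]),ray(p2,e2[0])])
    print(" tri",T,"w",onplane(p,e[0],h),"top",onplane(p2,e2[0],h))
    W=cloud(p,z)[int(a[1])-3:int(a[1])+4,int(a[0])-3:int(a[0])+4].reshape(-1,3);print(" depth",np.median(W,0))
# white line
sub=im[10:70,145:215].astype(int); m=np.zeros(im.shape[:2],np.uint8); m[10:45,150:185]=(im[10:45,150:185].min(-1)>120)
k=np.zeros_like(m);e,_=blob(im,(178,40),36);cv2.ellipse(k,e,1,-1);m2=m*k
ys,xs=np.nonzero(m2);print(len(xs),xs.mean(),ys.mean())
X=np.array([onplane(p,(x,y),.037)[:2] for x,y in zip(xs,ys)])
vx=cv2.fitLine(X.astype(np.float32),2,0,.01,.01).ravel();print(vx,np.degrees(np.arctan2(vx[1],vx[0])),X.mean(0))
print(np.degrees(np.arctan2(*(X.mean(0)-onplane(p,e[0],.021)[:2])[::-1])))
E
```

```text
cap ((276.7330627441406, 66.95930480957031), (45.452579498291016, 49.80841064453125), 9.464634895324707) ((327.1750183105469, 181.6212158203125), (13.193449974060059, 13.819051742553711), 64.65396118164062)
 tri [ 0.53239611 -0.28899807  0.00674729] w [ 0.53216391 -0.28744729  0.02      ] top [ 0.52923727 -0.28789151  0.02      ]
 depth [ 0.53205146 -0.28756926  0.02319726]
knob ((175.7539520263672, 36.605262756347656), (37.232643127441406, 47.68570327758789), 142.4669189453125) ((294.7090148925781, 181.06065368652344), (9.256155014038086, 9.747109413146973), 20.725637435913086)
 tri [ 0.53602269 -0.1807618   0.01371778] w [ 0.53723763 -0.18168956  0.021     ] top [ 0.53277758 -0.18095799  0.021     ]
 depth [ 0.53364292 -0.18837202  0.03769125]
71 164.67605633802816 25.492957746478872
[ 0.8788846  -0.47703445  0.54334646 -0.1739025 ] -28.491894 [ 0.54334644 -0.1739025 ]
51.88645888286294
```

Call:
move_arm([
  {"claw": 1,"xyz": [0.2,0,-0.2],"turn": 0.06},
  {"claw": 1,"xyz": [0.4,0,-0.4],"turn": 0.12},
  {"claw": 1,"xyz": [0.6,0,-0.6],"turn": 0.18},
  {"claw": 1,"xyz": [0.66,-0.01,-0.7],"turn": 0.24},
  {"claw": 1,"xyz": [0.66,-0.01,-0.8],"turn": 0.3},
  {"claw": 1,"xyz": [0.66,-0.01,-0.87],"turn": 0.36},
  {"claw": 1,"xyz": [0.66,-0.01,-0.87],"turn": 0.42},
  {"claw": 1,"xyz": [0.66,-0.01,-0.87],"turn": 0.48},
  {"claw": 1,"xyz": [0.66,-0.01,-0.87],"turn": 0.54},
  {"claw": 1,"xyz": [0.66,-0.01,-0.87],"turn": 0.547},
])

```text
time_s: 2.65
ee_pos: [0.5326, -0.2873, 0.1197]
eef_rot: [[0.195, 0.981, -0.0], [0.981, -0.195, -0.0], [-0.0, -0.0, -1.0]]
contact_force: [1.0, -0.1, -0.2]
opening: 0.0857
grip_force: 0.0
```

Run:
```python
from h import *
import pickle
s=bot.sense();p=bot.camera_params("wrist");im,z=bot.capture("wrist")
pickle.dump((s,p,im,z),open("w2.pkl","wb"))
cv2.imwrite("pics/w2.png",im[:,:,::-1])
g=proj(p,np.array([.5317,-.2875,.02]));k=proj(p,np.array([.536,-.181,.021]));print(s["ee_pos"],g,k)
W=cloud(p,z)
for uv,r,h in[(g,70,.02),(k,60,.021)]:
    try:
        e,A=blob(im,uv,r);print(e,A,onplane(p,e[0],h))
    except Exception as x:print(x)
m=(W[...,2]>.014)&(W[...,2]<.05)&(np.hypot(W[...,0]-.532,W[...,1]+.2875)<.04)
print(m.sum(),W[m].mean(0) if m.any() else 0, np.median(W[m],0))
```

```text
[ 0.53260792 -0.28734715  0.11973472] [251.71541935 198.32293515] [225.51272478  43.96149417]
((251.457275390625, 195.712158203125), (63.774024963378906, 64.4891357421875), 108.45594024658203) 3125.0 [ 0.53191813 -0.2854337   0.02      ]
((227.66598510742188, 43.05425262451172), (57.8823356628418, 67.48789978027344), 1.1781986951828003) 2934.5 [ 0.53746268 -0.18075005  0.021     ]
3366 [ 0.53181804 -0.28509437  0.02243849] [ 0.53185321 -0.28478718  0.02267988]
```

View pics/w2.png

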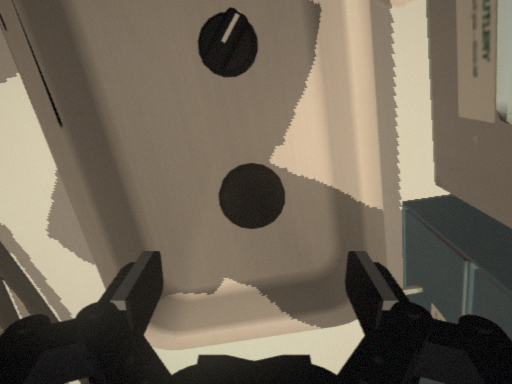

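The wrist view shows the cap at (251,196), centred between the jaws, and the knob at (228,43) with its pointer towards (238,13). I'll run a height check from the two wrist places, then descend.

Run:
```python
from h import *
import pickle
s,p,im,z=pickle.load(open("w1.pkl","rb"));s2,p2,im2,z2=pickle.load(open("w2.pkl","rb"))
for n,a,b in[("cap",(276.7,67),(251.4,195.7)),("knob",(177,39),(227.7,43))]:
    print(n,tri([ray(p,a),ray(p2,b)]))
m=np.zeros(im2.shape[:2],np.uint8);m[8:46,215:245]=im2[8:46,215:245].min(-1)>100
e,_=blob(im2,(227,43),60);k=np.zeros_like(m);cv2.ellipse(k,e,1,-1);m*=k
ys,xs=np.nonzero(m);X=np.array([onplane(p2,(x,y),.037)[:2] for x,y in zip(xs,ys)])
v=cv2.fitLine(X.astype(np.float32),2,0,.01,.01).ravel();print(len(xs),np.degrees(np.arctan2(v[1],v[0])),X.mean(0),np.ptp(X,0))
```

```text
cap [ 0.53192172 -0.28752964  0.01463462]
knob [ 0.53647935 -0.178539    0.00131798]
99 47.086685 [ 0.54127674 -0.17483895] [0.01201417 0.01251569]
```

Call:
move_arm([
  {"claw": 1,"xyz": [0,0.01,-0.15],"turn": 0},
  {"claw": 1,"xyz": [0,0.01,-0.3],"turn": 0},
  {"claw": 1,"xyz": [0,0.01,-0.42],"turn": 0},
  {"claw": 1,"xyz": [0,0.01,-0.5],"turn": 0},
  {"claw": 1,"xyz": [-0.005,0.01,-0.56],"turn": 0},
  {"claw": 1,"xyz": [-0.005,0.01,-0.6],"turn": 0},
  {"claw": 1,"xyz": [-0.005,0.01,-0.63],"turn": 0},
  {"claw": 1,"xyz": [-0.005,0.01,-0.63],"turn": 0},
  {"claw": -0.1,"xyz": [-0.005,0.01,-0.63],"turn": 0},
  {"claw": -0.1,"xyz": [-0.005,0.01,-0.63],"turn": 0},
])

```text
time_s: 3.53
ee_pos: [0.5332, -0.2851, 0.0265]
eef_rot: [[0.198, 0.98, 0.002], [0.98, -0.198, -0.001], [-0.001, 0.002, -1.0]]
contact_force: [0.1, 0.4, -0.8]
opening: 0.0643
grip_force: 0.0
```

Call:
move_arm([
  {"claw": -1,"xyz": [0,0,0],"turn": 0},
  {"claw": -1,"xyz": [0,0,0],"turn": 0},
  {"claw": -1,"xyz": [0,0,0],"turn": 0},
  {"claw": -1,"xyz": [0,0,0],"turn": 0},
  {"claw": -1,"xyz": [0,0,0.03],"turn": 0},
  {"claw": -1,"xyz": [0,0,0.1],"turn": 0},
  {"claw": -1,"xyz": [0,0,0.3],"turn": 0},
  {"claw": -1,"xyz": [0,0,0.5],"turn": 0},
  {"claw": -1,"xyz": [0,0,0.7],"turn": 0},
  {"claw": -1,"xyz": [0,0,0.8],"turn": 0},
])

```text
time_s: 4.37
ee_pos: [0.5334, -0.2853, 0.1503]
eef_rot: [[0.198, 0.98, 0.004], [0.98, -0.198, -0.003], [-0.002, 0.005, -1.0]]
contact_force: [0.2, -0.6, -0.7]
opening: 0.047
grip_force: 62.1
```

Run:
```python
from h import *
import pickle
s=bot.sense();p=bot.camera_params("wrist");im,z=bot.capture("wrist")
pickle.dump((s,p,im,z),open("w3.pkl","wb"))
cv2.imwrite("pics/w3.png",im[:,:,::-1])
print(s["ee_pos"],s["opening"],proj(p,s["ee_pos"]))
```

```text
[ 0.53339141 -0.28526571  0.15031286] 0.047041679537823566 [252.38929061 274.80180425]
```

View pics/w3.png

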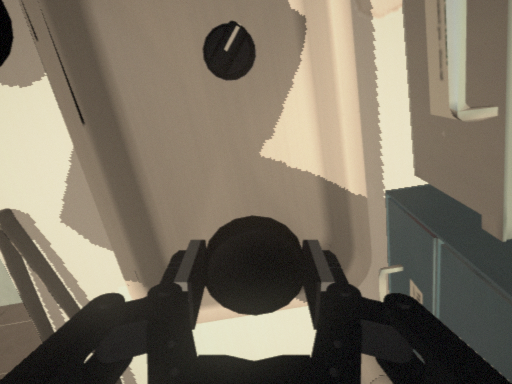

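The cap is held at (254,265), between the pads. I'll work out its offset from the TCP, and measure the burner and shaft from the top view again.

Run:
```python
from h import *
import pickle
s,p,im,z=pickle.load(open("w3.pkl","rb"))
m=(im.max(-1)<60)
# top & bottom of disc along columns 215..293 : edge points
pts=[]
for u in range(222,288,3):
    col=np.nonzero(m[200:330,u])[0]+200
    run=[c for c in col if True]
    pts+= [(u,run[0])]
    b=run[0]
    while b<335 and m[b,u]: b+=1
    pts+=[(u,b-1)]
e=cv2.fitEllipse(np.array(pts,np.float32));print(e)
h=s["ee_pos"][2]-.0052
T=onplane(p,e[0],h);o=T-s["ee_pos"];print("offset world",o[:2],"tool x",o@np.array(s["eef_rot"])[:,0],"y",o@np.array(s["eef_rot"])[:,1])
W=cloud(p,z)[250:280,240:270].reshape(-1,3);print("top z rel",np.median(W,0)-s["ee_pos"])
# tilt of the cap top
W=cloud(p,z)[228:300,225:285].reshape(-1,3);A=np.c_[W[:,:2],np.ones(len(W))];print(np.linalg.lstsq(A,W[:,2],rcond=None)[0])
a=cv2.resize(pickle.load(open("d.pkl","rb"))["top"][0][115:225,130:255],None,fx=5,fy=5,interpolation=cv2.INTER_CUBIC);cv2.imwrite("pics/c2.png",a[:,:,::-1])
k=blob(im,(229,50),45)[0];print(k,onplane(p,k[0],.021))
```

```text
((253.799072265625, 264.8775634765625), (96.62269592285156, 105.5596694946289), 87.2254409790039)
offset world [0.00102006 0.00170454] tool x 0.0018817630213503252 y 0.0006379455886612823
top z rel [ 0.00160268  0.00285857 -0.00360428]
[0.01462447 0.13640017 0.17726255]
((228.9070281982422, 50.6936149597168), (50.160091400146484, 57.423583984375), 178.0075225830078) [ 0.53729415 -0.18074394  0.021     ]
```

View pics/c2.png

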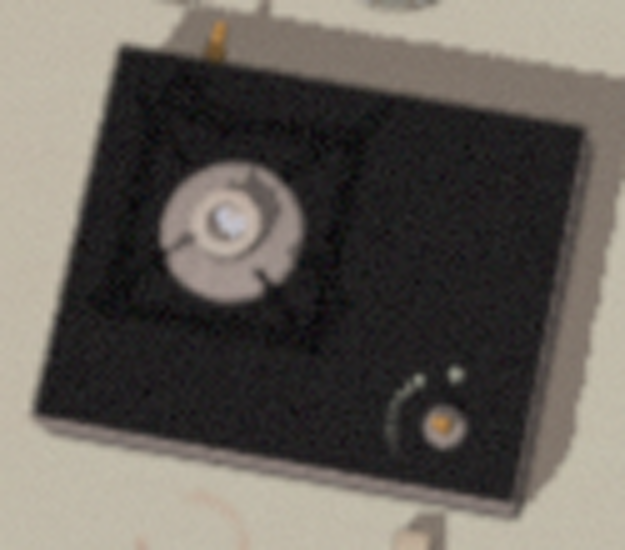

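The enlarged hob crop shows the crown centre at about (228,221), the shaft at (441,425) and the off mark at (456,374).

Run:
```python
from h import *
import pickle
s,p,im,z=pickle.load(open("w3.pkl","rb"))
def plane(r0,r1,c0,c1):
    W=cloud(p,z)[r0:r1,c0:c1].reshape(-1,3);A=np.c_[W[:,:2],np.ones(len(W))];q=np.linalg.lstsq(A,W[:,2],rcond=None)[0];return q,W[:,2].mean(),np.std(A@q-W[:,2])
print("floor",plane(90,190,150,250)); print("cap",plane(225,305,218,290))
for r in range(222,312,11): print(r,np.round(np.median(cloud(p,z)[r-2:r+3,245:263].reshape(-1,3),0)-s["ee_pos"],4))
im,z,pt=pickle.load(open("d.pkl","rb"))["top"]
px=lambda u,v:((u+.5)/5-.5+130,(v+.5)/5-.5+115)
print("crown",onplane(pt,px(228,221),.094),"shaft",onplane(pt,px(441,425),.094),"mark",onplane(pt,px(456,374),.072))
```

```text
floor (array([ 0.10889466,  0.07965104, -0.0308877 ]), np.float64(0.003855739259137293), np.float64(0.018716526071873556))
cap (array([0.06288177, 0.31498443, 0.20130108]), np.float64(0.14570628311723186), np.float64(0.010597964038296692))
222 [ 0.0049  0.0216 -0.009 ]
233 [ 0.0043  0.0182 -0.0045]
244 [ 0.0032  0.0131 -0.0039]
255 [ 0.0021  0.0078 -0.0036]
266 [ 0.0011  0.0022 -0.0035]
277 [-0.0002 -0.0035 -0.0035]
288 [-0.0014 -0.0095 -0.0036]
299 [-0.0028 -0.0158 -0.0038]
310 [-0.004  -0.0224 -0.0043]
crown [0.59644423 0.20186506 0.094     ] shaft [0.46258239 0.06637145 0.094     ] mark [0.49913006 0.0587674  0.072     ]
```

The cap is level in the grip, with its origin about 24 mm below the TCP. I'll carry it towards the burner and stop short, so that the wrist camera sees the crown.

Call:
move_arm([
  {"claw": -1,"xyz": [0.02,0.1,0.1],"turn": 0},
  {"claw": -1,"xyz": [0.04,0.25,0.2],"turn": 0},
  {"claw": -1,"xyz": [0.06,0.45,0.3],"turn": 0},
  {"claw": -1,"xyz": [0.08,0.65,0.34],"turn": 0},
  {"claw": -1,"xyz": [0.1,0.85,0.34],"turn": 0},
  {"claw": -1,"xyz": [0.1,1,0.34],"turn": 0},
  {"claw": -1,"xyz": [0.1,1,0.34],"turn": 0},
  {"claw": -1,"xyz": [0.1,1,0.34],"turn": 0},
  {"claw": -1,"xyz": [0.1,1,0.34],"turn": 0},
  {"claw": -1,"xyz": [0.1,1,0.34],"turn": 0},
])

```text
time_s: 5.25
ee_pos: [0.5473, -0.1357, 0.1957]
eef_rot: [[0.199, 0.98, -0.001], [0.98, -0.199, -0.0], [-0.0, -0.001, -1.0]]
contact_force: [0.2, 0.0, -0.4]
opening: 0.0475
grip_force: 62.0
```

Call:
move_arm([
  {"claw": -1,"xyz": [0.02,0.1,0],"turn": 0},
  {"claw": -1,"xyz": [0.05,0.25,0],"turn": 0},
  {"claw": -1,"xyz": [0.1,0.45,0],"turn": 0},
  {"claw": -1,"xyz": [0.15,0.65,0],"turn": 0},
  {"claw": -1,"xyz": [0.2,0.85,0],"turn": 0},
  {"claw": -1,"xyz": [0.2,1,0],"turn": 0},
  {"claw": -1,"xyz": [0.2,1,0],"turn": 0},
  {"claw": -1,"xyz": [0.2,1,0],"turn": 0},
  {"claw": -1,"xyz": [0.2,1,0],"turn": 0},
  {"claw": -1,"xyz": [0.2,1,0],"turn": 0},
])

```text
time_s: 6.08
ee_pos: [0.5776, 0.0136, 0.1961]
eef_rot: [[0.2, 0.98, -0.0], [0.98, -0.2, -0.001], [-0.001, -0.0, -1.0]]
contact_force: [0.7, -0.1, -0.6]
opening: 0.0474
grip_force: 62.0
```

Call:
move_arm([
  {"claw": -1,"xyz": [0,0.15,0],"turn": 0},
  {"claw": -1,"xyz": [0,0.3,0],"turn": 0},
  {"claw": -1,"xyz": [0,0.45,0],"turn": 0},
  {"claw": -1,"xyz": [0,0.58,0],"turn": 0},
  {"claw": -1,"xyz": [0,0.65,0],"turn": 0},
  {"claw": -1,"xyz": [0,0.65,0],"turn": 0},
  {"claw": -1,"xyz": [0,0.65,0],"turn": 0},
  {"claw": -1,"xyz": [0,0.65,0],"turn": 0},
  {"claw": -1,"xyz": [0,0.65,0],"turn": 0},
  {"claw": -1,"xyz": [0,0.65,0],"turn": 0},
])

```text
time_s: 6.92
ee_pos: [0.5777, 0.1116, 0.1963]
eef_rot: [[0.199, 0.98, 0.0], [0.98, -0.199, -0.0], [-0.0, 0.0, -1.0]]
contact_force: [-0.9, 0.6, -1.8]
opening: 0.047
grip_force: 62.0
```

Run:
```python
from h import *
import pickle
s=bot.sense();p=bot.camera_params("wrist");im,z=bot.capture("wrist")
pickle.dump((s,p,im,z),open("w4.pkl","wb"))
cv2.imwrite("pics/w4.png",im[:,:,::-1])
print(s["ee_pos"],s["opening"],proj(p,np.array([.596,.202,.094])),s["q"])
```

```text
[0.57770286 0.11158532 0.19631075] 0.046973286743123455 [252.62825655  65.57075182] [ 1.33143148e-01  5.54950671e-02  1.36329841e+00 -2.90540013e-04
  1.72278912e+00  3.33945734e-01]
```

View pics/w4.png

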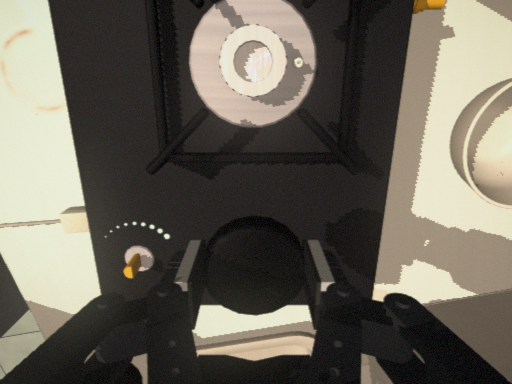

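The wrist view shows the crown ring at about (253,60), the shaft's top at about (131,270), and the cap still level in the jaws at (254,265). The pan support lies square to the image, so the yaw fits.

Run:
```python
from h import *
import pickle
s,p,im,z=pickle.load(open("w4.pkl","rb"))
W=cloud(p,z);zz=W[...,2]
g=im.astype(int).min(-1);print([tuple(im[60,u]) for u in(205,215,225,235,250,275,282,290)], np.round(zz[60,205:310:8],4))
m=((zz>.090)&(zz<.102)).astype(np.uint8);m[110:]=0;m[:,:205]=0;m[:,305:]=0
m=cv2.morphologyEx(m,cv2.MORPH_OPEN,np.ones((3,3)))
c=max(cv2.findContours(m,0,1)[0],key=cv2.contourArea);e=cv2.fitEllipse(cv2.convexHull(c));print("depth ring",e,onplane(p,e[0],.094),np.median(zz[m>0]))
m=((g>185)).astype(np.uint8);m[110:]=0;m[:,:212]=0;m[:,292:]=0;m=cv2.morphologyEx(m,cv2.MORPH_OPEN,np.ones((3,3)))
c=max(cv2.findContours(m,0,1)[0],key=cv2.contourArea);e=cv2.fitEllipse(cv2.convexHull(c));print("colour ring",e,onplane(p,e[0],.094))
for du in (-1,1):
    pass
def edge(m0):
    pts=[]
    for u in range(222,288,3):
        b=265
        while m0[b,u]:b-=1
        t=265
        while m0[t,u]:t+=1
        pts+=[(u,b+1),(u,t-1)]
    return cv2.fitEllipse(np.array(pts,np.float32))
m=(abs(zz-(s["ee_pos"][2]-.0045))<.006)
f=edge(m);T=onplane(p,f[0],s["ee_pos"][2]-.006);print("cap",f,T,T-s["ee_pos"])
```

```text
[(np.uint8(213), np.uint8(193), np.uint8(176)), (np.uint8(208), np.uint8(189), np.uint8(174)), (np.uint8(235), np.uint8(233), np.uint8(218)), (np.uint8(162), np.uint8(143), np.uint8(131)), (np.uint8(236), np.uint8(236), np.uint8(237)), (np.uint8(236), np.uint8(228), np.uint8(209)), (np.uint8(234), np.uint8(219), np.uint8(196)), (np.uint8(128), np.uint8(118), np.uint8(107))] [0.0766 0.0771 0.0952 0.0942 0.086  0.0858 0.0856 0.0858 0.0874 0.0956
 0.0955 0.0842 0.086  0.0769]
depth ring ((252.32000732421875, 60.11549377441406), (67.6676254272461, 71.74637603759766), 1.174466609954834) [0.59647149 0.20532447 0.094     ] 0.09507556114317381
colour ring ((252.16075134277344, 59.86560821533203), (66.3514175415039, 71.21319580078125), 2.2932989597320557) [0.59639949 0.20549491 0.094     ]
cap ((255.32736206054688, 267.15667724609375), (90.49835968017578, 94.65642547607422), 9.79149055480957) [0.57907495 0.11147679 0.19031075] [ 0.00137209 -0.00010852 -0.006     ]
```

The crown is at z = 0.095 by depth, as it should be. Its centre is (0.596, 0.205) by the wrist camera and (0.596, 0.202) by the top camera. I'll hover just above and measure the crown's front arc against the cap's in one picture.

Call:
move_arm([
  {"claw": -1,"xyz": [0.03,0.15,0],"turn": 0},
  {"claw": -1,"xyz": [0.06,0.3,0],"turn": 0},
  {"claw": -1,"xyz": [0.09,0.45,0],"turn": 0},
  {"claw": -1,"xyz": [0.119,0.57,-0.05],"turn": 0},
  {"claw": -1,"xyz": [0.119,0.61,-0.15],"turn": 0},
  {"claw": -1,"xyz": [0.119,0.61,-0.28],"turn": 0},
  {"claw": -1,"xyz": [0.119,0.61,-0.38],"turn": 0},
  {"claw": -1,"xyz": [0.119,0.61,-0.44],"turn": 0},
  {"claw": -1,"xyz": [0.119,0.61,-0.44],"turn": 0},
  {"claw": -1,"xyz": [0.119,0.61,-0.44],"turn": 0},
])

```text
time_s: 7.8
ee_pos: [0.5954, 0.2038, 0.1302]
eef_rot: [[0.198, 0.98, -0.001], [0.98, -0.198, -0.0], [-0.0, -0.001, -1.0]]
contact_force: [0.5, -0.2, -0.5]
opening: 0.0469
grip_force: 62.0
```

Run:
```python
from h import *
import pickle
s=bot.sense();p=bot.camera_params("wrist");im,z=bot.capture("wrist")
pickle.dump((s,p,im,z),open("w5.pkl","wb"))
print(s["ee_pos"],s["contact_force"])
a=cv2.resize(im[150:330,150:360],None,fx=3,fy=3,interpolation=cv2.INTER_CUBIC);cv2.imwrite("pics/w5.png",cv2.convertScaleAbs(a[:,:,::-1],alpha=1.5,beta=20))
```

```text
[0.59535242 0.20383923 0.13017914] [ 0.53571425 -0.19968699 -0.46192005]
```

View pics/w5.png

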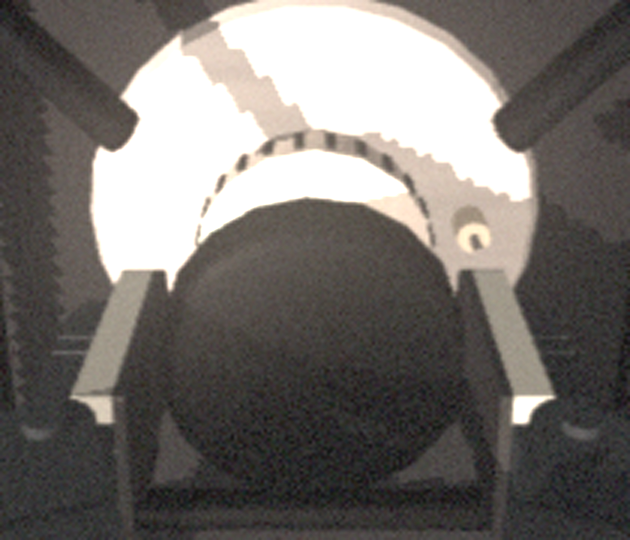

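The close view shows the crown's slotted rim and the cap symmetric left to right, both centred at column 316 or so. The crown's front edge is at row 150 and the cap's lower front rim at row 198 of the enlargement. I'll compute the offset along the tool's x.

Run:
```python
from h import *
import pickle
s,p,im,z=pickle.load(open("w5.pkl","rb"));R=np.array(s["eef_rot"]);e=s["ee_pos"]
f=lambda u,v:((u+.5)/3-.5+150,(v+.5)/3-.5+150)
for n,uv,h,r in[("crown",(315,150),.094,.022),("cap lower rim",(316,198),e[2]-.016,.025)]:
    X=onplane(p,f(*uv),h);t=R.T@(X-e);print(n,X,"tool",t[:2],"centre tool x",t[0]-r)
zz=cloud(p,z)
for v in(190,196,201,205,209,213,217,221,225,230,235): print(v,np.round(R.T@(zz[v,255]-e),4))
```

```text
crown [0.60091474 0.22568291 0.094     ] tool [0.02252716 0.00114042] centre tool x 0.0005271636492851506
cap lower rim [0.60091396 0.22514703 0.11417914] tool [0.02199393 0.00123297] centre tool x -0.0030060749008595684
190 [0.0223 0.0014 0.0527]
196 [0.0225 0.0013 0.0419]
201 [0.0223 0.0013 0.0347]
205 [0.0196 0.0013 0.0359]
209 [0.0175 0.0013 0.0352]
213 [0.0157 0.0013 0.0341]
217 [0.0221 0.0012 0.0141]
221 [0.0221 0.0012 0.0097]
225 [0.0217 0.0012 0.0063]
230 [0.0198 0.0012 0.0051]
235 [0.0174 0.0012 0.0048]
```

Depth and edges agree: the cap's centre is about 2.9 mm behind the TCP and the crown's centre 0.5 mm ahead of it. I'll shift +3.2 mm along tool x and lower.

Call:
move_arm([
  {"claw": -1,"xyz": [0.004,0.021,0],"turn": 0},
  {"claw": -1,"xyz": [0.004,0.021,0],"turn": 0},
  {"claw": -1,"xyz": [0.004,0.021,-0.04],"turn": 0},
  {"claw": -1,"xyz": [0.004,0.021,-0.06],"turn": 0},
  {"claw": -1,"xyz": [0.004,0.021,-0.08],"turn": 0},
  {"claw": -1,"xyz": [0.004,0.021,-0.095],"turn": 0},
  {"claw": -1,"xyz": [0.004,0.021,-0.11],"turn": 0},
  {"claw": -1,"xyz": [0.004,0.021,-0.12],"turn": 0},
  {"claw": -1,"xyz": [0.004,0.021,-0.12],"turn": 0},
  {"claw": -1,"xyz": [0.004,0.021,-0.12],"turn": 0},
])

```text
time_s: 8.68
ee_pos: [0.5961, 0.2074, 0.1124]
eef_rot: [[0.198, 0.98, 0.0], [0.98, -0.198, 0.0], [0.0, 0.0, -1.0]]
contact_force: [0.2, -1.5, -0.1]
opening: 0.0474
grip_force: 62.1
```

It went in without vertical force. I'll lower another 1 mm, release and rise.

Call:
move_arm([
  {"claw": -1,"xyz": [0,0,-0.008],"turn": 0},
  {"claw": -1,"xyz": [0,0,-0.008],"turn": 0},
  {"claw": 0.5,"xyz": [0,0,-0.008],"turn": 0},
  {"claw": 0.6,"xyz": [0,0,-0.008],"turn": 0},
  {"claw": 0.6,"xyz": [0,0,-0.008],"turn": 0},
  {"claw": 0.6,"xyz": [0,0,0],"turn": 0},
  {"claw": 0.6,"xyz": [0,0,0.1],"turn": 0},
  {"claw": 0.6,"xyz": [0,0,0.25],"turn": 0},
  {"claw": 0.6,"xyz": [0,0,0.45],"turn": 0},
  {"claw": 0.6,"xyz": [0,0,0.6],"turn": 0},
])

```text
time_s: 9.52
ee_pos: [0.5961, 0.2074, 0.204]
eef_rot: [[0.198, 0.98, 0.001], [0.98, -0.198, 0.0], [0.0, 0.001, -1.0]]
contact_force: [1.1, -0.4, 1.5]
opening: 0.0683
grip_force: 0.0
```

Run:
```python
from h import *
import pickle
s=bot.sense();p=bot.camera_params("wrist");im,z=bot.capture("wrist");R=np.array(s["eef_rot"])
pickle.dump((s,p,im,z),open("w6.pkl","wb"))
cv2.imwrite("pics/w6.png",cv2.convertScaleAbs(im[:,:,::-1],alpha=1.5,beta=20))
W=cloud(p,z)
m=(W[...,2]>.1055)&(W[...,2]<.113)&(np.hypot(W[...,0]-.596,W[...,1]-.205)<.035)
m=cv2.morphologyEx(m.astype(np.uint8),cv2.MORPH_OPEN,np.ones((5,5)))>0
Q=W[m];print(len(Q),Q.mean(0),Q[:,2].max()); A=np.c_[Q[:,:2]-Q[:,:2].mean(0),np.ones(len(Q))];print("slopes",np.linalg.lstsq(A,Q[:,2],rcond=None)[0])
```

```text
3127 [0.59641638 0.20608694 0.10796569] 0.11063404702268904
slopes [-0.00107472 -0.00545951  0.10796569]
```

View pics/w6.png

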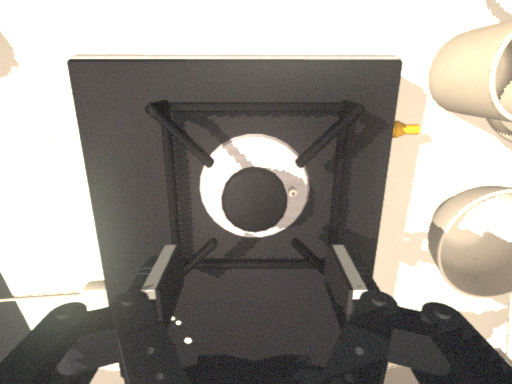

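The cap's top is level (slope under 0.006) at about 0.108 against 0.1075 expected, so it is seated. The view shows it at (254,200), centred in the crown. Next comes the knob. I've used all ten pictures, so I'll work from numbers from here.

Call:
move_arm([
  {"claw": 0.6,"xyz": [-0.02,-0.15,0],"turn": -0.05},
  {"claw": 0.6,"xyz": [-0.04,-0.35,0],"turn": -0.1},
  {"claw": 0.6,"xyz": [-0.08,-0.6,0],"turn": -0.15},
  {"claw": 0.6,"xyz": [-0.13,-0.8,0],"turn": -0.2},
  {"claw": 0.6,"xyz": [-0.13,-1,0],"turn": -0.26},
  {"claw": 0.6,"xyz": [-0.13,-1,0],"turn": -0.26},
  {"claw": 0.6,"xyz": [-0.13,-1,0],"turn": -0.26},
  {"claw": 0.6,"xyz": [-0.13,-1,0],"turn": -0.26},
  {"claw": 0.6,"xyz": [-0.13,-1,0],"turn": -0.26},
  {"claw": 0.6,"xyz": [-0.13,-1,0],"turn": -0.26},
])

```text
time_s: 10.4
ee_pos: [0.5766, 0.0585, 0.2021]
eef_rot: [[0.675, 0.737, -0.0], [0.737, -0.675, 0.0], [-0.0, -0.0, -1.0]]
contact_force: [0.5, 0.3, 0.1]
opening: 0.0684
grip_force: 0.0
```

Call:
move_arm([
  {"claw": 0.6,"xyz": [-0.04,-0.2,0],"turn": 0},
  {"claw": 0.6,"xyz": [-0.08,-0.4,0],"turn": 0},
  {"claw": 0.6,"xyz": [-0.12,-0.6,0],"turn": 0},
  {"claw": 0.6,"xyz": [-0.16,-0.8,0],"turn": 0},
  {"claw": 0.6,"xyz": [-0.2,-1,0],"turn": 0},
  {"claw": 0.6,"xyz": [-0.2,-1,0],"turn": 0},
  {"claw": 0.6,"xyz": [-0.2,-1,0],"turn": 0},
  {"claw": 0.6,"xyz": [-0.2,-1,0],"turn": 0},
  {"claw": 0.6,"xyz": [-0.2,-1,0],"turn": 0},
  {"claw": 0.6,"xyz": [-0.2,-1,0],"turn": 0},
])

```text
time_s: 11.23
ee_pos: [0.5469, -0.0913, 0.2022]
eef_rot: [[0.676, 0.737, -0.0], [0.737, -0.676, 0.0], [0.0, -0.0, -1.0]]
contact_force: [-0.0, 0.5, 0.4]
opening: 0.0682
grip_force: 0.0
```

Call:
move_arm([
  {"claw": 0.6,"xyz": [-0.02,-0.2,-0.1],"turn": 0},
  {"claw": 0.6,"xyz": [-0.04,-0.4,-0.2],"turn": 0},
  {"claw": 0.6,"xyz": [-0.07,-0.59,-0.3],"turn": 0},
  {"claw": 0.6,"xyz": [-0.07,-0.59,-0.4],"turn": 0},
  {"claw": 0.6,"xyz": [-0.07,-0.59,-0.5],"turn": 0},
  {"claw": 0.6,"xyz": [-0.07,-0.59,-0.56],"turn": 0},
  {"claw": 0.6,"xyz": [-0.07,-0.59,-0.56],"turn": 0},
  {"claw": 0.6,"xyz": [-0.07,-0.59,-0.56],"turn": 0},
  {"claw": 0.6,"xyz": [-0.07,-0.59,-0.56],"turn": 0},
  {"claw": 0.6,"xyz": [-0.07,-0.59,-0.56],"turn": 0},
])

```text
time_s: 12.07
ee_pos: [0.5368, -0.1809, 0.1198]
eef_rot: [[0.677, 0.736, 0.002], [0.736, -0.677, -0.001], [0.001, 0.002, -1.0]]
contact_force: [-0.1, 1.1, 0.0]
opening: 0.0684
grip_force: 0.0
```

```bash
cat > k.py <<'E'
from h import *
import pickle,sys
def bar(name,zlo,zhi,c,flo,fhi):
    s=bot.sense();p=bot.camera_params("wrist");im,z=bot.capture("wrist");R=np.array(s["eef_rot"]);e=np.array(s["ee_pos"])
    pickle.dump((s,p,im,z),open(name,"wb"))
    W=cloud(p,z);near=np.hypot(W[...,0]-c[0],W[...,1]-c[1])<.04
    print("tcp",np.round(e,4),"yaw",np.degrees(np.arctan2(R[1,0],R[0,0])),"open",s["opening"])
    for lo,hi in((zlo,zhi),(flo,fhi)):
        m=(near&(W[...,2]>lo)&(W[...,2]<hi)).astype(np.uint8)
        m=cv2.morphologyEx(m,cv2.MORPH_OPEN,np.ones((3,3)));n,l,st,_=cv2.connectedComponentsWithStats(m);i=1+st[1:,4].argmax();Q=W[l==i]
        r=cv2.minAreaRect(Q[:,:2].astype(np.float32));print(n,len(Q),"rect",np.round(r[0],4),np.round(r[1],4),r[2],"z",np.median(Q[:,2]))
    return s,p,im,W
E
python3 - <<'E'
from k import *
s,p,im,W=bar("w7.pkl",.028,.045,(.536,-.181),.014,.026)
m=(W[...,2]>.028)&(W[...,2]<.045)&(im.min(-1)>100)&(np.hypot(W[...,0]-.536,W[...,1]+.181)<.03)
print("white",m.sum(),W[m].mean(0))
E
```

```text
tcp [ 0.5368 -0.1809  0.1198] yaw 47.427400605273014 open 0.06844813059919118
2 992 rect [ 0.5367 -0.1799] [0.0358 0.0139] 47.70722198486328 z 0.037480655742013286
4 333 rect [ 0.5283 -0.1715] [0.027  0.0086] 46.73395919799805 z 0.021733893914079656
white 96 [ 0.5418508  -0.17456708  0.03811905]
```

The knob's bar measures 35.8 x 13.9 mm, with its top at 0.0375, its centre at (0.5367, −0.1799) and the pointer at 47.7°. The sizes match the text, so I'll grasp it.

Call:
move_arm([
  {"claw": 0.4,"xyz": [-0.003,0,-0.15],"turn": 0.002},
  {"claw": 0.4,"xyz": [-0.003,0,-0.3],"turn": 0.002},
  {"claw": 0.4,"xyz": [-0.003,0,-0.4],"turn": 0.002},
  {"claw": 0.2,"xyz": [-0.003,0,-0.47],"turn": 0.002},
  {"claw": 0,"xyz": [-0.003,0,-0.51],"turn": 0.002},
  {"claw": -0.3,"xyz": [-0.003,0,-0.52],"turn": 0.002},
  {"claw": -0.5,"xyz": [-0.003,0,-0.52],"turn": 0.002},
  {"claw": -1,"xyz": [-0.003,0,-0.52],"turn": 0.002},
  {"claw": -1,"xyz": [-0.003,0,-0.52],"turn": 0.002},
  {"claw": -1,"xyz": [-0.003,0,-0.52],"turn": 0.002},
])

```text
time_s: 12.95
ee_pos: [0.5363, -0.1814, 0.0417]
eef_rot: [[0.674, 0.739, 0.002], [0.739, -0.674, -0.001], [0.001, 0.002, -1.0]]
contact_force: [0.7, -0.0, 2.1]
opening: 0.0122
grip_force: 61.2
```

Call:
move_arm([
  {"claw": -1,"xyz": [0,0,0.03],"turn": 0},
  {"claw": -1,"xyz": [0,0,0.15],"turn": 0},
  {"claw": -1,"xyz": [0,0,0.35],"turn": 0},
  {"claw": -1,"xyz": [0,0,0.55],"turn": -0.05},
  {"claw": -1,"xyz": [0,0.05,0.75],"turn": -0.1},
  {"claw": -1,"xyz": [0,0.15,0.9],"turn": -0.15},
  {"claw": -1,"xyz": [-0.03,0.3,1],"turn": -0.2},
  {"claw": -1,"xyz": [-0.08,0.45,1],"turn": -0.25},
  {"claw": -1,"xyz": [-0.16,0.6,1],"turn": -0.3},
  {"claw": -1,"xyz": [-0.24,0.75,1],"turn": -0.35},
])

```text
time_s: 13.78
ee_pos: [0.4992, -0.0677, 0.191]
eef_rot: [[0.996, 0.093, 0.001], [0.093, -0.996, -0.0], [0.001, 0.0, -1.0]]
contact_force: [-0.4, 0.4, -0.9]
opening: 0.0121
grip_force: 60.7
```

Call:
move_arm([
  {"claw": -1,"xyz": [-0.12,0.15,0],"turn": -0.05},
  {"claw": -1,"xyz": [-0.24,0.3,0],"turn": -0.1},
  {"claw": -1,"xyz": [-0.36,0.45,0],"turn": -0.145},
  {"claw": -1,"xyz": [-0.48,0.6,0],"turn": -0.145},
  {"claw": -1,"xyz": [-0.6,0.75,0],"turn": -0.145},
  {"claw": -1,"xyz": [-0.72,0.9,0],"turn": -0.145},
  {"claw": -1,"xyz": [-0.83,1,0],"turn": -0.145},
  {"claw": -1,"xyz": [-0.83,1,0],"turn": -0.145},
  {"claw": -1,"xyz": [-0.83,1,0],"turn": -0.145},
  {"claw": -1,"xyz": [-0.83,1,0],"turn": -0.145},
])

```text
time_s: 14.62
ee_pos: [0.3754, 0.0811, 0.1906]
eef_rot: [[0.979, -0.204, 0.001], [-0.204, -0.979, -0.0], [0.001, 0.0, -1.0]]
contact_force: [0.6, 0.3, -0.4]
opening: 0.0126
grip_force: 60.7
```

Run:
```python
from k import *
s=bot.sense();e=s["ee_pos"]
s,p,im,W=bar("w8.pkl",e[2]-.008,e[2]+.004,e[:2],e[2]-.030,e[2]-.016)
R=np.array(s["eef_rot"])
print(proj(p,np.array([.4635,.066,.094])),proj(p,np.array([.4985,.0585,.072])))
m=(W[...,2]>.086)&(W[...,2]<.100)&(np.hypot(W[...,0]-.4635,W[...,1]-.066)<.02);Q=W[m]
print("shaft",m.sum(),Q.mean(0),np.median(Q[:,2]));r=cv2.minAreaRect(Q[:,:2].astype(np.float32));print(r)
c=cv2.minEnclosingCircle(Q[:,:2].astype(np.float32));print(c)
m2=(im.min(-1)>140)&(abs(W[...,2]-.073)<.006)&(np.hypot(W[...,0]-.4985,W[...,1]-.0585)<.012);Q2=W[m2];print("mark",m2.sum(),Q2.mean(0) if len(Q2) else 0)
v=Q2.mean(0)-Q.mean(0);print(np.hypot(*v[:2]),np.degrees(np.arctan2(v[1],v[0])))
```

```text
tcp [0.3754 0.0811 0.1906] yaw -11.770954950266812 open 0.012589270597785942
2 2650 rect [0.3786 0.0837] [0.0344 0.0341] 42.7110481262207 z 0.18676145134433547
2 724 rect [0.3861 0.0798] [0.0325 0.0161] 78.52960205078125 z 0.16740295960608753
[250.18604945  69.75403244] [250.68064273  14.40855538]
shaft 199 [0.4649132  0.06822178 0.09493554] 0.09505212939441451
((0.4644820988178253, 0.06853444874286652), (0.011582399718463421, 0.007304815575480461), 77.99121856689453)
((0.46625620126724243, 0.06815890967845917), 0.005916939582675695)
mark 87 [0.49992597 0.06109382 0.07364476]
0.03573096625206469 -11.50712707757472
```

The shaft's top is at z = 0.095 with its flat towards the off mark, at −11.5 to −12°. The tool's yaw of −11.8° matches. Next I'll measure how the knob sits in the grip.

Run:
```python
from h import *
import pickle
s,p,im,z=pickle.load(open("w8.pkl","rb"));R=np.array(s["eef_rot"]);e=np.array(s["ee_pos"])
T=(cloud(p,z)-e)@R
u=int(proj(p,e)[0])
for v in range(150,330,6): print(v,np.round(T[v,u],4),im[v,u].max())
# foot front arc: points of side wall
m=(T[...,2]>.022)&(T[...,2]<.036)&(T[...,0]>.005)&(np.hypot(T[...,0],T[...,1])<.03);Q=T[m]
from scipy.optimize import least_squares
f=least_squares(lambda c:np.hypot(Q[:,0]-c[0],Q[:,1]-c[1])-.0205,[0,0],loss='soft_l1',f_scale=.0005);print("foot",len(Q),f.x,np.abs(f.fun).mean())
# bar top front region
m=(abs(T[...,2]-.0047)<.002)&(T[...,0]>.0113)&(T[...,0]<.03)&(abs(T[...,1])<.012);Q=T[m];print("bar",len(Q),Q[:,0].max(),Q[:,1].min(),Q[:,1].max())
E=(np.array([.4667,.0681,.095])-e)@R;print("shaft tool",E)
```

```text
150 [0.0175 0.0004 0.1884] 136
156 [0.011  0.0004 0.19  ] 133
162 [0.005  0.0004 0.1896] 178
168 [-0.0014  0.0004  0.1902] 200
174 [-0.0076  0.0005  0.1899] 203
180 [-0.0141  0.0005  0.1903] 198
186 [-0.0206  0.0005  0.1904] 202
192 [-0.0268  0.0005  0.1893] 199
198 [-0.034   0.0005  0.1908] 201
204 [ 0.0203 -0.0001  0.0349] 59
210 [ 0.0179 -0.0001  0.0323] 53
216 [ 0.0169 -0.0002  0.0268] 53
222 [ 0.019  -0.0002  0.0148] 88
228 [ 0.019  -0.0002  0.0084] 86
234 [ 0.0178 -0.0002  0.0047] 47
240 [ 0.0155 -0.0002  0.0033] 138
246 [ 0.0126 -0.0002  0.0031] 138
252 [ 0.0097 -0.0002  0.0029] 136
258 [ 0.0063 -0.0002  0.0034] 142
264 [ 0.0031 -0.0002  0.0037] 192
270 [-0.0006 -0.0002  0.0044] 195
276 [-0.004  -0.0002  0.0046] 41
282 [-0.0071 -0.0002  0.0044] 39
288 [-0.0099 -0.0002  0.0037] 36
294 [-0.0131 -0.0002  0.0035] 42
300 [-0.717   0.0044  0.9077] 146
306 [-0.747   0.0044  0.9104] 145
312 [-0.7758  0.0045  0.9112] 144
318 [-0.803   0.0045  0.9094] 146
324 [-0.8324  0.0046  0.9098] 144
foot 1276 [-0.00296462 -0.0009089 ] 0.0013878557506127383
bar 549 0.01890258594474347 -0.011995132707827915 0.01166546752027599
shaft tool [ 0.09197508 -0.00588064  0.09572915]
```

Run:
```python
from h import *
import pickle
from scipy.optimize import least_squares
s,p,im,z=pickle.load(open("w8.pkl","rb"));R=np.array(s["eef_rot"]);e=np.array(s["ee_pos"])
T=(cloud(p,z)-e)@R
P=[]
for u in range(205,300):
    r=np.nonzero((T[180:240,u,2]<.06)&(np.hypot(T[180:240,u,0],T[180:240,u,1])<.04))[0]
    if len(r): P.append((u,180+r[0]-.5,*T[180+r[0]+1,u]))
P=np.array(P)
for a in P[::6]: print(np.round(a,4))
for lim in (.012,.015):
  for zb in (.036,.0397):
    X=np.array([(onplane(p,a[:2],e[2]-zb)-e)@R for a in P]);k=(abs(X[:,1])<lim)&(X[:,0]>.008);Q=X[k]
    f=least_squares(lambda c:np.hypot(Q[:,0]-c[0],Q[:,1]-c[1])-.0205,[0,0],loss='soft_l1',f_scale=.0005)
    print(lim,zb,k.sum(),np.round(f.x,4),np.abs(f.fun).mean())
```

```text
[ 2.170e+02  2.295e+02  4.300e-03 -2.100e-02  3.500e-02]
[ 2.230e+02  2.165e+02  1.180e-02 -1.750e-02  3.590e-02]
[ 2.290e+02  2.105e+02  1.540e-02 -1.420e-02  3.560e-02]
[ 2.350e+02  2.065e+02  1.810e-02 -1.080e-02  3.470e-02]
[ 2.410e+02  2.045e+02  1.930e-02 -7.600e-03  3.450e-02]
[ 2.470e+02  2.025e+02  2.050e-02 -4.400e-03  3.450e-02]
[ 2.530e+02  2.015e+02  2.120e-02 -1.200e-03  3.420e-02]
[2.590e+02 2.025e+02 2.000e-02 2.000e-03 3.560e-02]
[2.650e+02 2.035e+02 2.010e-02 5.200e-03 3.400e-02]
[2.710e+02 2.065e+02 1.780e-02 8.500e-03 3.550e-02]
[2.770e+02 2.095e+02 1.640e-02 1.170e-02 3.460e-02]
[2.830e+02 2.155e+02 1.240e-02 1.510e-02 3.570e-02]
[2.890e+02 2.265e+02 6.800e-03 1.830e-02 3.370e-02]
0.012 0.036 45 [ 0.0005 -0.0009] 0.00014104294831442769
0.012 0.0397 43 [-0.0009 -0.0009] 0.00014732376396757606
0.015 0.036 55 [ 0.0005 -0.0009] 0.00013901294282782437
0.015 0.0397 54 [-0.0009 -0.0009] 0.0001533985068247173
```

The knob is centred within about 1 mm in the grip. I'll go to a low stand-off, with the shaft just ahead of the knob's foot, and measure both at close range.

Call:
move_arm([
  {"claw": -1,"xyz": [0.1,-0.01,0],"turn": 0},
  {"claw": -1,"xyz": [0.2,-0.03,0],"turn": 0},
  {"claw": -1,"xyz": [0.3,-0.04,-0.05],"turn": 0},
  {"claw": -1,"xyz": [0.36,-0.05,-0.12],"turn": 0},
  {"claw": -1,"xyz": [0.39,-0.05,-0.2],"turn": 0},
  {"claw": -1,"xyz": [0.39,-0.05,-0.28],"turn": 0},
  {"claw": -1,"xyz": [0.39,-0.05,-0.333],"turn": 0},
  {"claw": -1,"xyz": [0.39,-0.05,-0.333],"turn": 0},
  {"claw": -1,"xyz": [0.39,-0.05,-0.333],"turn": 0},
  {"claw": -1,"xyz": [0.39,-0.05,-0.333],"turn": 0},
])

```text
time_s: 15.5
ee_pos: [0.4335, 0.0739, 0.141]
eef_rot: [[0.979, -0.204, 0.001], [-0.204, -0.979, 0.0], [0.001, -0.0, -1.0]]
contact_force: [0.9, -0.5, -0.5]
opening: 0.0122
grip_force: 60.7
```

```bash
cat > m.py <<'E'
from h import *
import pickle
from scipy.optimize import least_squares
s=bot.sense();p=bot.camera_params("wrist");im,z=bot.capture("wrist")
pickle.dump((s,p,im,z),open("w9.pkl","wb"));R=np.array(s["eef_rot"]);e=np.array(s["ee_pos"])
W=cloud(p,z);T=(W-e)@R
print("tcp",e,"yaw",np.degrees(np.arctan2(R[1,0],R[0,0])))
P=np.array([.4655,.0670,.095]);print(proj(p,P))
m=(W[...,2]>.090)&(W[...,2]<.099)&(np.hypot(W[...,0]-P[0],W[...,1]-P[1])<.012)
m=cv2.morphologyEx(m.astype(np.uint8),cv2.MORPH_OPEN,np.ones((3,3)))>0
Q=T[m];print("shaft pts",len(Q),"x",np.percentile(Q[:,0],[0,2,98,100]),"y",np.percentile(Q[:,1],[0,2,98,100]),"z",e[2]-np.median(Q[:,2]))
r=cv2.minAreaRect(Q[:,:2].astype(np.float32));print(r, cv2.minEnclosingCircle(Q[:,:2].astype(np.float32)))
print("orange test",np.median(im[m],0))
a=[]
for u in range(215,292):
    q=np.nonzero((T[185:240,u,2]<.0395)&(T[185:240,u,2]>.02)&(np.hypot(T[185:240,u,0],T[185:240,u,1])<.0235))[0]
    if len(q): a.append(T[185+q[0]+1,u])
a=np.array(a);k=(a[:,0]>.008)
a=a[k];f=least_squares(lambda c:np.hypot(a[:,0]-c[0],a[:,1]-c[1])-.0203,[0,0],loss='soft_l1',f_scale=.0005);print("foot",len(a),f.x,np.abs(f.fun).mean(),np.median(a[:,2]))
u=int(proj(p,e)[0])
for v in range(186,300,6): print(v,np.round(T[v,u],4))
E
python3 m.py
```

```text
tcp [0.43353919 0.07394277 0.14096964] yaw -11.773346231745911
[255.74325044 175.90865627]
shaft pts 259 x [0.02746084 0.0283995  0.03522845 0.035381  ] y [-0.00625641 -0.00620861  0.00485854  0.00494096] z 0.09492666589813198
((0.03139566630125046, -0.0007029101252555847), (0.007855047471821308, 0.011200008913874626), 0.6740933656692505) ((0.028591714799404144, -0.00040462869219481945), 0.003220751415938139)
orange test [156. 110.  39.]
foot 70 [ 0.00021692 -0.00093515] 0.0001665122067774732 0.035019654739739225
186 [ 0.0197 -0.      0.0674]
192 [ 0.0158 -0.      0.0673]
198 [ 0.0115 -0.      0.068 ]
204 [ 0.0205 -0.0001  0.0344]
210 [ 0.0185 -0.0001  0.0311]
216 [ 0.0165 -0.0002  0.0278]
222 [ 0.0189 -0.0002  0.0151]
228 [ 0.0182 -0.0002  0.0101]
234 [ 0.0176 -0.0002  0.0051]
240 [ 0.0157 -0.0002  0.003 ]
246 [ 0.0123 -0.0002  0.0036]
252 [ 0.0097 -0.0002  0.003 ]
258 [ 0.0068 -0.0002  0.0027]
264 [ 0.0026 -0.0002  0.0045]
270 [ 0.0005 -0.0002  0.0027]
276 [-0.0037 -0.0002  0.0042]
282 [-0.0065 -0.0002  0.0036]
288 [-0.0098 -0.0002  0.0036]
294 [-0.0131 -0.0002  0.0035]
```

At close range the shaft's axis is at tool (33.7, −0.7) mm and the knob's centre at (0.5, −0.9) mm. I'll move over the shaft and start the insertion gently.

Call:
move_arm([
  {"claw": -1,"xyz": [0.08,-0.017,0],"turn": 0},
  {"claw": -1,"xyz": [0.16,-0.034,0],"turn": 0},
  {"claw": -1,"xyz": [0.217,-0.047,0],"turn": 0},
  {"claw": -1,"xyz": [0.217,-0.047,0],"turn": 0},
  {"claw": -1,"xyz": [0.217,-0.047,-0.02],"turn": 0},
  {"claw": -1,"xyz": [0.217,-0.047,-0.035],"turn": 0},
  {"claw": -1,"xyz": [0.217,-0.047,-0.05],"turn": 0},
  {"claw": -1,"xyz": [0.217,-0.047,-0.06],"turn": 0},
  {"claw": -1,"xyz": [0.217,-0.047,-0.067],"turn": 0},
  {"claw": -1,"xyz": [0.217,-0.047,-0.067],"turn": 0},
])

```text
time_s: 16.38
ee_pos: [0.4658, 0.0669, 0.1299]
eef_rot: [[0.979, -0.204, -0.001], [-0.204, -0.979, -0.0], [-0.0, 0.0, -1.0]]
contact_force: [0.9, -0.2, -1.3]
opening: 0.0123
grip_force: 60.7
```

There's no resistance with the underside about 3 mm below the shaft's top. I'll continue down.

Call:
move_arm([
  {"claw": -1,"xyz": [0,0,-0.01],"turn": 0},
  {"claw": -1,"xyz": [0,0,-0.02],"turn": 0},
  {"claw": -1,"xyz": [0,0,-0.03],"turn": 0},
  {"claw": -1,"xyz": [0,0,-0.04],"turn": 0},
  {"claw": -1,"xyz": [0,0,-0.05],"turn": 0},
  {"claw": -1,"xyz": [0,0,-0.06],"turn": 0},
  {"claw": -1,"xyz": [0,0,-0.065],"turn": 0},
  {"claw": -1,"xyz": [0,0,-0.07],"turn": 0},
  {"claw": -1,"xyz": [0,0,-0.07],"turn": 0},
  {"claw": -1,"xyz": [0,0,-0.07],"turn": 0},
])

```text
time_s: 17.22
ee_pos: [0.4661, 0.0668, 0.1198]
eef_rot: [[0.979, -0.204, 0.0], [-0.204, -0.979, -0.0], [0.0, 0.0, -1.0]]
contact_force: [0.0, 0.5, -1.4]
opening: 0.0125
grip_force: 60.7
```

Call:
move_arm([
  {"claw": -1,"xyz": [0,0,-0.01],"turn": 0},
  {"claw": -1,"xyz": [0,0,-0.018],"turn": 0},
  {"claw": -1,"xyz": [0,0,-0.024],"turn": 0},
  {"claw": -1,"xyz": [0,0,-0.03],"turn": 0},
  {"claw": -1,"xyz": [0,0,-0.035],"turn": 0},
  {"claw": -1,"xyz": [0,0,-0.04],"turn": 0},
  {"claw": -1,"xyz": [0,0,-0.044],"turn": 0},
  {"claw": -1,"xyz": [0,0,-0.048],"turn": 0},
  {"claw": -1,"xyz": [0,0,-0.048],"turn": 0},
  {"claw": -1,"xyz": [0,0,-0.048],"turn": 0},
])

```text
time_s: 18.05
ee_pos: [0.4664, 0.0668, 0.1143]
eef_rot: [[0.979, -0.204, 0.002], [-0.204, -0.979, 0.0], [0.002, -0.0, -1.0]]
contact_force: [-4.5, 0.4, 10.5]
opening: 0.0123
grip_force: 62.2
```

Call:
move_arm([
  {"claw": -1,"xyz": [0,0,-0.003],"turn": 0},
  {"claw": -1,"xyz": [0,0,-0.006],"turn": 0},
  {"claw": -1,"xyz": [0,0,-0.009],"turn": 0},
  {"claw": -1,"xyz": [0,0,-0.012],"turn": 0},
  {"claw": -1,"xyz": [0,0,-0.015],"turn": 0},
  {"claw": -1,"xyz": [0,0,-0.015],"turn": 0},
  {"claw": -1,"xyz": [0,0,-0.015],"turn": 0},
  {"claw": -1,"xyz": [0,0,-0.015],"turn": 0},
  {"claw": -1,"xyz": [0,0,-0.015],"turn": 0},
  {"claw": -1,"xyz": [0,0,-0.015],"turn": 0},
])

```text
time_s: 18.88
ee_pos: [0.4666, 0.0669, 0.1141]
eef_rot: [[0.979, -0.204, 0.003], [-0.204, -0.979, 0.0], [0.003, -0.001, -1.0]]
contact_force: [-8.8, -1.4, 19.3]
opening: 0.0122
grip_force: 63.5
```

Run:
```python
from h import *
import pickle
s=bot.sense();p=bot.camera_params("wrist");im,z=bot.capture("wrist");R=np.array(s["eef_rot"]);e=np.array(s["ee_pos"])
print(e,s["contact_force"],s["moment"]);W=cloud(p,z);T=(W-e)@R
u=int(proj(p,e)[0])
for v in range(180,300,8): print(v,np.round(T[v,u],4),np.round(W[v,u,2],4))
```

```text
[0.46657494 0.06685663 0.11412782] [-8.75327492 -1.41874428 19.26350319] [-0.10397734  1.61166302  0.01490175]
180 [ 0.0318 -0.0001  0.041 ] 0.0732
188 [ 0.0275 -0.0001  0.0404] 0.0738
196 [ 0.0227 -0.0001  0.0409] 0.0732
204 [ 0.0206 -0.0001  0.0343] 0.0799
212 [ 0.0174 -0.0001  0.031 ] 0.0832
220 [ 0.0163 -0.0002  0.0231] 0.091
228 [ 0.0187 -0.0002  0.009 ] 0.1052
236 [ 0.0166 -0.0002  0.005 ] 0.1092
244 [ 0.0136 -0.0002  0.0032] 0.111
252 [ 0.0093 -0.0002  0.0036] 0.1106
260 [ 0.0051 -0.0002  0.0038] 0.1103
268 [ 0.0009 -0.0002  0.0038] 0.1104
276 [-0.0028 -0.0002  0.0029] 0.1112
284 [-0.007  -0.0002  0.0027] 0.1114
292 [-0.0126 -0.0002  0.0044] 0.1097
```

It's a rigid stop at 20 N, well above the spring's 8 N. The bar's top is at about 0.109 after correcting for the depth offset, which fits the fully pressed position (0.109, against 0.114 free), and the knob has not slipped in the grip. I'll hand in.

```bash
python3 -c "
from plant import bot
print(bot.finish_job())"
```

```text
the job is handed in; nothing more can be done
None
```

I handed in the job with the burner cap seated level and the gripper holding the knob pressed to the valve's stop; no verdict came back.

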